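# Weigh out ring weights on the spring scale

### The job

Make up a set of template weights: slip the steel rings, one by one, over the brass spindle of the green spring scale so they lie flat on its pan, until the needle stands in the green band, and leave the unused rings lying on the table. Work gently: never push the needle to the red mark, and leave the jar, the screwdriver and the blue tin where they are.

Things in the scene. Friction and masses are not known exactly. Their poses are not given: they have to be found in the camera images.
- scale: green spring scale, fixed: housing 150 x 150 x 58 mm, round 124 mm dial sloping up on its +x side. Origin on the table under the pan's stem, z up. On the round steel pan (124 mm) stands a brass spindle, 16 mm thick, 55 mm tall, top edge bevelled 2 mm wide, 3 mm down. It stands 7 mm off the stem's axis, in a direction that differs every time and must be felt for or seen
- pan_zero (a point): point fixed to the scale on the stem's axis, 110 mm above the table: height of the pan's upper face at needle reading 0. The face is lower than this by needle reading x 16.7 mm. The pan turns stiffly on its stem (0.05 N m) and sinks under load
- needle (a joint): red dial needle, rad clockwise, 60 rad per metre of pan sinking. Pan spring 250 N/m: 1 rad is 4.2 N on the pan; one ring adds about 0.35. The empty pan already shows 0.4 to 0.96, different every time. Green band 1.38 to 1.80, red mark 2.40, pan stop 2.76. Two or three rings are needed
- ring0: dark steel ring weight, 50 mm across, 12 mm thick, centre bore 19 mm, about 150 g (each differs by up to a tenth), lying flat on the table; origin at the centre of its underside, z along its bore
- ring1: dark steel ring weight, 50 mm across, 12 mm thick, centre bore 19 mm, about 150 g (each differs by up to a tenth), lying flat on the table; origin at the centre of its underside, z along its bore
- ring2: dark steel ring weight, 50 mm across, 12 mm thick, centre bore 19 mm, about 150 g (each differs by up to a tenth), lying flat on the table; origin at the centre of its underside, z along its bore
- ring3: dark steel ring weight, 50 mm across, 12 mm thick, centre bore 19 mm, about 150 g (each differs by up to a tenth), lying flat on the table; origin at the centre of its underside, z along its bore
- jar: bystander: jar, 52 mm across, 75 mm high; origin at the centre of its underside
- screwdriver: bystander: red-handled screwdriver, 190 mm long, 26 mm thick, lying on the table; origin under its middle, x along it to the tip
- tin: bystander: round blue tin, 70 mm across, 40 mm high; origin at the centre of its underside
There are look-alikes about, which are no part of the job. What is shaped like the ring3 but white is not meant.

How it is judged:
On the way:
1. a first ring lies flat on the pan with the spindle through it, let go (((horizontal distance between ring0 and scale below 0.012 m and angle between ring0's own z axis and vertical below 0.12 rad and z of ring0 in the frame of pan_zero between -0.05 and 0.008 m and contact force between ring0 and the fingers below 0.05 N) or (horizontal distance between ring1 and scale below 0.012 m and angle between ring1's own z axis and vertical below 0.12 rad and z of ring1 in the frame of pan_zero between -0.05 and 0.008 m and contact force between ring1 and the fingers below 0.05 N) or (horizontal distance between ring2 and scale below 0.012 m and angle between ring2's own z axis and vertical below 0.12 rad and z of ring2 in the frame of pan_zero between -0.05 and 0.008 m and contact force between ring2 and the fingers below 0.05 N) or (horizontal distance between ring3 and scale below 0.012 m and angle between ring3's own z axis and vertical below 0.12 rad and z of ring3 in the frame of pan_zero between -0.05 and 0.008 m and contact force between ring3 and the fingers below 0.05 N))), for 0.2 s.
At the end, for the whole second after the job is handed in: The needle rests in the green band (1.38 to 1.80, 0.03 allowed either side); every ring is at rest and either flat on the pan's stack with the spindle through it (within 12 mm of the stem's axis, tilt under 0.12 rad) or flat on the table (value of joint needle between 1.35 and 1.83 rad and velocity of joint needle between -0.15 and 0.15 rad/s and ((horizontal distance between ring0 and scale below 0.012 m and angle between ring0's own z axis and vertical below 0.12 rad and z of ring0 in the frame of pan_zero between -0.05 and 0.018 m) or (height (world z) of ring0 below 0.006 m and angle between ring0's own z axis and vertical below 0.12 rad)) and linear speed of each of ring0, ring1, ring2, ring3 below 0.03 m/s and ((horizontal distance between ring1 and scale below 0.012 m and angle between ring1's own z axis and vertical below 0.12 rad and z of ring1 in the frame of pan_zero between -0.05 and 0.018 m) or (height (world z) of ring1 below 0.006 m and angle between ring1's own z axis and vertical below 0.12 rad)) and ((horizontal distance between ring2 and scale below 0.012 m and angle between ring2's own z axis and vertical below 0.12 rad and z of ring2 in the frame of pan_zero between -0.05 and 0.018 m) or (height (world z) of ring2 below 0.006 m and angle between ring2's own z axis and vertical below 0.12 rad)) and ((horizontal distance between ring3 and scale below 0.012 m and angle between ring3's own z axis and vertical below 0.12 rad and z of ring3 in the frame of pan_zero between -0.05 and 0.018 m) or (height (world z) of ring3 below 0.006 m and angle between ring3's own z axis and vertical below 0.12 rad))); the robot touches nothing.
It fails at once if the needle is pushed to the red mark (2.40) (value of joint needle above 2.4 rad).
It fails at once if a bystander is moved by more than 20 mm or tipped (distance of any of jar, screwdriver, tin from where it was at the start of the episode above 0.02 m or angle between any of jar, tin's own z axis and vertical above 0.3 rad).
It fails at once if two rings are carried at once ((height (world z) of each of ring0, ring1 above 0.03 m and horizontal distance between each of ring0, ring1 and scale above 0.05 m) or (height (world z) of each of ring0, ring2 above 0.03 m and horizontal distance between each of ring0, ring2 and scale above 0.05 m) or (height (world z) of each of ring0, ring3 above 0.03 m and horizontal distance between each of ring0, ring3 and scale above 0.05 m) or (height (world z) of each of ring1, ring2 above 0.03 m and horizontal distance between each of ring1, ring2 and scale above 0.05 m) or (height (world z) of each of ring1, ring3 above 0.03 m and horizontal distance between each of ring1, ring3 and scale above 0.05 m) or (height (world z) of each of ring2, ring3 above 0.03 m and horizontal distance between each of ring2, ring3 and scale above 0.05 m)).
It also fails if it takes over 72 s, if anything falls off the work surface, if the arm or the gripper's body presses on something with over 40 N, if the wrist force passes 120 N, or if a joint passes its speed limit or range.

### The arm

A 7-joint arm with a two-finger parallel gripper is mounted at the origin on the work surface. World frame = base frame: x ahead of the robot, y to its left, z up, the work surface at z = 0. Lengths are in m, angles in rad, forces in N, time in s.
With the tool pointing down it reaches from about 0.4 to 0.875 m from the base axis. Payload 19.3 kg.
Tool frame: the origin (TCP) lies at the very end of the fingers, on their centre line; the grasp point (between the pads) lies 19 mm behind it; x points along the fingers, y is the direction in which the jaws open and shut, and the axes are right-handed (so a half turn about x gives the same grasp; the last joint's range is limited). The gripper opens to 85 mm and grips with 20 to 120 N. Pads are 22 mm wide; open, the fingers measure 114 mm over their backs; the gripper's body (76 mm by 85 mm) begins 54 mm behind the grasp point. The pads swing forward as they close: fully open they stand 13 mm farther back than shut.
Start: joints at [-1.328, 0.521, -0.036, 1.599, 0.021, 1.021, -0.113], TCP at [0.192, 0.595, 0.231] pointing down, gripper open.
Joint ranges: [-2.91, 2.91], [-0.3, 2.13], [-1.5, 1.42], [0.17, 2.43], [-1.26, 4.41], [0.16, 1.93], [-2.52, 2.52]. Speed limits (rad/s): [1.89, 1.89, 2.39, 2.39, 3.01, 3.01, 3.01].

### API

Orientations are given as a rotation vector (axis times angle).
In Python, from bench import ctrl, read_camera, camera_model, workorder, masks_of, pinpoint gives the robot as it stands.
- The arm moves only by the tool arm_command, never from a script. Its argument "deltas" is a list of rows, each a list of 3 entries, a list of its own where there are three numbers: the shift along the tool's x, y, z in mm, then the turn about the tool's x in degrees, then the closure, from -1 (fully open) to 1 (shut). A call has 1 to 5 rows; each row is the pose to reach, as a shift and turn from the pose commanded when the call began, along the tool's axes at that moment; what a row does not reach only later rows make up. A row lasts 1/8 s, in which the tool goes at most 62.5 mm and 10.7 degrees, less where a joint would pass 70% of its speed; a pose out of reach is approached as far as the arm can. A call with a gripper value outside its range is refused whole. The fingers move at their own pace and stop on an object; "grip_force" is the grip in N (left out, the last holds). Time passes only in rows, so rows that repeat a pose let the fingers close. It gives the time, the measured TCP pose, the force and the opening at its end, in the units of the state.
- ctrl.read_state(): the state, without advancing time (a new reading comes with each control period).
- read_camera(name): name is "scene" or "side" or "wrist"; returns the picture (400x640x3 uint8, blue, green, red); there is no depth.
- camera_model(name): a dict with "fovy" (degrees; the focal length in pixels is half the picture's height over the tangent of half this angle, whatever the lens; pixels are square), "cx", "cy" (the principal point, pixels), "k1" (the pictures are not rectified: a ray, as slopes to the right and down, at radius r is drawn at 1 + k1 r^2 times it, then the intrinsics apply), "R" (3x3) and "t" (3): a world point X has camera coordinates R X + t; the wrist camera has in their place "tool_from_camera" (4x4, takes a point from camera to tool coordinates, whose origin is the TCP and whose axes are the tool frame's). Camera axes: x right, y down, z forward; pixel columns grow to the right and rows downward; lengths in m; the calibration is good to about 2 mm. A picture is of the moment at which its call begins: read the wrist's pose just before it. camera_model takes no time and is no camera call.
- workorder.hand_in(): hands the job in, once; it reports no verdict.
Trained networks look in the newest picture that a camera, given by its name, has taken for a name from the list of things; names that differ only in an ending like _2 or _b are one class to them, and where a whole thing is asked for, a point or a joint stands for the part that bears it (a point fixed in the world has none). Each returns a list of dicts, best first, with "p" (0 to 1); they miss things now and then, are a little off and sometimes report something else, mostly with a low value. They report only what shows in the picture. A call takes as long as a camera call. They do not tell look-alikes from the thing itself.
- masks_of(camera, query): "pixels" (400x640 bool, what is visible of it).
- pinpoint(camera, query): "at" ([x, y, z] in m, in the coordinates of the camera as it stood for that picture, good to about 4 mm: a listed point, or the origin of a listed thing).
The state is a dict: "clock": time; "joints": joint angles; "joint_vel": joint speeds; "effort": joint torques, N m; "tcp_pos": TCP position; "orientation": TCP orientation; "wrist_force": force on the tool from outside, world axes, zero at the start; "torque": the same for the moment, N m; "opening": finger opening in m.
Only numpy, scipy, OpenCV 4.12 (cv2) and the standard library are available. Lean on these libraries where they do the work, as an engineer would, in place of code of your own. Each camera call takes 0.05 s, during which the arm holds its last target. There are 200 camera calls.

## Working session

There is one attempt and no reset: what is moved stays moved. The work goes in short steps, Python scripts to look and compute and a tool call to move; the robot and the scene stay as the last step left them, time stands still between calls to the robot, and variables do not carry over. Pictures are saved under pics/ and viewed, about 8 in all and at most 12, crops included, and the job is handed in when it is done.

Besides the shell and the picture viewer there is one more tool, called after ">>>" as a command line: name --argument value ..., lists and objects as JSON in quotes. arm_command: Moves the arm, as the interface text tells. Its arguments: {"type":"object","properties":{"deltas":{"type":"array","items":{"type":"array"}},"grip_force":{"type":"number"}},"required":["deltas"]}

```bash
ls; mkdir -p pics; cat > h.py <<'E'
import numpy as np, cv2
from scipy.spatial.transform import Rotation as Ro
from bench import ctrl, read_camera, camera_model, workorder, masks_of, pinpoint
def st(): return ctrl.read_state()
def cam(name):
    m=camera_model(name)
    f=200/np.tan(np.radians(m['fovy'])/2)
    if 'R' in m: R=np.array(m['R']);t=np.array(m['t'])
    else:
        s=st();T=np.eye(4);T[:3,:3]=Ro.from_rotvec(s['orientation']).as_matrix();T[:3,3]=s['tcp_pos']
        W=T@np.array(m['tool_from_camera']);R=W[:3,:3].T;t=-R@W[:3,3]
    return dict(f=f,cx=m['cx'],cy=m['cy'],k1=m['k1'],R=R,t=t)
def ray(c,u,v):
    d=np.array([(u-c['cx'])/c['f'],(v-c['cy'])/c['f']]);p=d.copy()
    for _ in range(30): p=d/(1+c['k1']*(p@p))
    return -c['R'].T@c['t'], c['R'].T@np.array([p[0],p[1],1])
def onz(c,u,v,z):
    o,d=ray(c,u,v);return o+d*(z-o[2])/d[2]
def proj(c,X):
    q=c['R']@np.array(X)+c['t'];p=q[:2]/q[2];p=p*(1+c['k1']*(p@p));return p*c['f']+[c['cx'],c['cy']]
def toworld(c,a): return c['R'].T@(np.array(a)-c['t'])
E
python3 - <<'E'
from h import *
s=st();print(s)
for n in ['scene','side','wrist']:
    c=cam(n);im=read_camera(n);cv2.imwrite(f'pics/{n}0.png',im)
    print(n,'cam at',np.round(-c['R'].T@c['t'],3),'fwd',np.round(c['R'][2],2),'f',round(c['f']))
    for q in ['scale','pan_zero','ring0','jar','screwdriver','tin']:
        for r in pinpoint(n,q):
            if r['p']>.2: w=toworld(c,r['at']);print(' ',q,round(r['p'],2),np.round(w,3),np.round(proj(c,w)))
E
```

```text
pics
{'clock': 0.0, 'joints': array([-1.32820784,  0.52198851, -0.03634741,  1.59996625,  0.02124155,
        1.02108828, -0.1128326 ]), 'joint_vel': array([ 4.53747235e-04, -2.72035603e-05,  7.64159164e-04, -9.50300473e-04,
       -5.52859081e-04,  1.14411903e-03,  1.23872350e-03]), 'effort': array([-1.58741295e-03, -9.27127075e+01,  1.97909296e+00, -3.69946826e+01,
        1.77753990e-02,  8.08502053e-03,  2.67922439e-05]), 'tcp_pos': array([0.19225782, 0.59436796, 0.23075636]), 'orientation': array([ 0.24465101,  1.55688645, -0.24632503]), 'wrist_force': array([-0.24134949,  0.56618436, -0.31449266]), 'torque': array([0.01890778, 0.00226441, 0.01262053]), 'opening': 0.08536899465049291}
scene cam at [1.309 0.301 0.652] fwd [-0.77 -0.31 -0.56] f 371
  scale 0.68 [ 0.528 -0.196 -0.002] [260. 211.]
  pan_zero 0.77 [ 0.531 -0.199  0.11 ] [256. 179.]
  ring0 0.78 [ 0.59   0.235 -0.005] [397. 264.]
  ring0 0.69 [ 0.479  0.212 -0.002] [397. 236.]
  ring0 0.66 [ 0.672  0.213 -0.005] [380. 284.]
  ring0 0.64 [ 0.635 -0.034 -0.002] [293. 246.]
  ring0 0.52 [ 0.493  0.077 -0.007] [350. 228.]
[... 232 characters left out ...]
. 288.]
side cam at [ 0.313 -0.838  0.949] fwd [ 0.22  0.69 -0.69] f 406
  scale 0.61 [ 0.526 -0.199  0.   ] [318. 278.]
  pan_zero 0.74 [ 0.528 -0.196  0.107] [318. 253.]
  ring0 0.69 [0.587 0.234 0.004] [296. 177.]
  ring0 0.67 [0.487 0.072 0.002] [280. 215.]
  ring0 0.62 [ 0.63  -0.034  0.   ] [333. 228.]
  ring0 0.61 [0.665 0.22  0.   ] [318. 176.]
  ring0 0.6 [ 0.475  0.209 -0.001] [267. 189.]
  ring0 0.55 [0.62  0.068 0.002] [319. 206.]
  ring0 0.54 [ 0.539 -0.028  0.001] [304. 233.]
  jar 0.65 [ 0.443 -0.359 -0.002] [306. 336.]
  screwdriver 0.53 [0.604 0.391 0.006] [288. 151.]
  tin 0.92 [ 0.732  0.1   -0.003] [347. 194.]
wrist cam at [0.123 0.617 0.372] fwd [ 0.27 -0.09 -0.96] f 299
```

```bash
python3 - <<'E'
import cv2,numpy as np
a=cv2.imread('pics/scene0.png')[140:320,190:510];b=cv2.imread('pics/side0.png')[130:310,200:420]
a=cv2.resize(a,None,fx=2.5,fy=2.5,interpolation=3)
b=cv2.resize(cv2.imread('pics/side0.png')[140:300,220:380],None,fx=2.5,fy=2.5,interpolation=3)
cv2.imwrite('pics/a.png',a)
E
```

```text
(no output)
```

View pics/a.png

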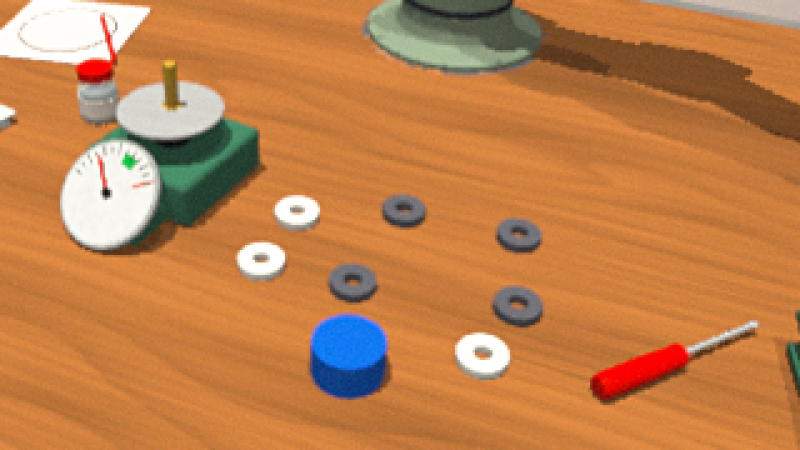

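The crop has four dark rings, at full-image pixels (352,224), (398,234), (397,262) and (331,253). The white look-alikes sit at (309,225), (294,244) and (383,282). There is also a second green object at the right edge, near (510,280). I'm choosing the four dark rings and the scale at (260,211), and will refine their positions next.

```bash
cat >> h.py <<'E'
def tri(cs,ps):
    A=[];b=[]
    for c,p in zip(cs,ps):
        o,d=ray(c,*p);d/=np.linalg.norm(d);M=np.eye(3)-np.outer(d,d);A.append(M);b.append(M@o)
    A=np.vstack(A);b=np.hstack(b);x,r,*_=np.linalg.lstsq(A,b,rcond=None);return x,np.sqrt(r)
def go(x,y,z,yaw=None):
    "deltas (mm, deg) to bring TCP to x,y,z; yaw = world angle of tool y axis (deg)"
    s=st();R=Ro.from_rotvec(s['orientation']).as_matrix()
    d=R.T@(np.array([x,y,z])-s['tcp_pos'])*1000
    a=np.degrees(np.arctan2(R[1,1],R[0,1]))
    out='tool d '+str(np.round(d,1))
    if yaw is not None: out+=' turn about x %.1f'%-((yaw-a+90)%180-90)
    print(out,'| tcp',np.round(s['tcp_pos'],4),'yaw %.1f'%a,'op %.4f'%s['opening'],'F',np.round(s['wrist_force'],2))
E
python3 - <<'E'
from h import *
s=st();R=Ro.from_rotvec(s['orientation']).as_matrix();print(np.round(R,3))
print(np.round(camera_model('wrist')['tool_from_camera'],3))
C={n:cam(n) for n in('scene','side')};I={n:cv2.imread(f'pics/{n}0.png') for n in C}
G=[(.49,.075),(.477,.21),(.588,.235),(.624,.067)]
for n in C:
    read_camera(n)
    for r in masks_of(n,'ring0'):
        v,u=np.nonzero(r['pixels']);
        if len(u)<50: continue
        # extent centre of visible ring: body mid-height
        w=onz(C[n],(u.min()+u.max())/2,(v.min()+v.max())/2,.006)
        print(n,round(r['p'],2),len(u),np.round(w[:2],4),'grey',np.median(I[n][r['pixels']],0))
sp=[]
for n,(u0,v0) in (('scene',(257,175)),('side',(318,240))):
    hsv=cv2.cvtColor(I[n],cv2.COLOR_BGR2HSV)
    m=cv2.inRange(hsv,(18,120,60),(35,255,255));m[:v0-45]=0;m[v0+45:]=0;m[:,:u0-45]=0;m[:,u0+45:]=0
    v,u=np.nonzero(m);print(n,len(u),u.min(),u.max(),v.min(),v.max())
    for vv in range(v.min(),v.max()+1): print(vv,u[v==vv].min(),u[v==vv].max(),end='; ')
    print()
E
```

```text
[[-0.     0.308  0.951]
 [-0.     0.951 -0.308]
 [-1.    -0.    -0.   ]]
[[ 0.    -0.283  0.959 -0.141]
 [ 1.    -0.    -0.     0.   ]
 [ 0.     0.959  0.283 -0.073]
 [ 0.     0.     0.     1.   ]]
scene 0.83 274 [0.5936 0.2343] grey [111.5 114.  115. ]
scene 0.8 236 [0.6265 0.0702] grey [114. 113. 113.]
scene 0.73 203 [ 0.6347 -0.0315] grey [252. 255. 255.]
scene 0.73 172 [ 0.5433 -0.0279] grey [251. 255. 255.]
scene 0.58 304 [0.6746 0.2187] grey [252. 254. 254.]
scene 0.57 179 [0.49   0.0812] grey [109. 104. 112.]
scene 0.5 202 [0.48   0.2106] grey [108.5 113.  113. ]
side 0.67 142 [0.6226 0.0674] grey [83.5 81.5 83. ]
side 0.63 144 [0.4857 0.0788] grey [86.  83.5 84. ]
side 0.61 163 [ 0.5375 -0.0298] grey [214. 224. 226.]
side 0.56 123 [0.5909 0.2363] grey [82. 81. 83.]
side 0.53 152 [0.4782 0.2092] grey [80. 83. 86.]
side 0.52 145 [ 0.6312 -0.0344] grey [218. 226. 227.]
side 0.45 104 [0.6715 0.2181] grey [210. 218. 222.]
scene 106 230 293 164 205
164 256 259; 165 255 259; 166 255 259; 167 255 259; 168 255 259; 169 256 259; 170 256 259; 171 256 260; 172 256 259; 173 256 259; 174 256 259; 175 256 259; 176 256 259; 177 256 260; 178 256 260; 179 257 260; 180 256 260; 181 255 262; 182 255 261; 183 256 260; Traceback (most recent call last):
  File "<stdin>", line 19, in <module>
    return umr_minimum(a, axis, None, out, keepdims, initial, where)
ValueError: zero-size array to reduction operation minimum which has no identity
```

```bash
python3 -c "
from h import *
go(.592,.2353,.10,90)"
```

```text
tool d [ 131.3 -218.9  490.9] turn about x -17.9 | tcp [0.1924 0.5947 0.2313] yaw 72.1 op 0.0855 F [-0.21  0.29 -0.11]
```

>>> arm_command --deltas '[[[131,-219,491],-17.9,-1],[[131,-219,491],-17.9,-1],[[131,-219,491],-17.9,-1],[[131,-219,491],-17.9,-1],[[131,-219,491],-17.9,-1]]' --grip_force 30

```text
clock: 1.88
tcp_pos: [0.4195, 0.3903, 0.1571]
orientation: [0.001, 1.57, 0.0]
wrist_force: [0.7, 0.7, -0.3]
opening: 0.0853
```

```bash
python3 -c "
from h import *
go(.592,.2353,.10,90)"
```

```text
tool d [  57.1 -155.   172.5] turn about x -0.0 | tcp [0.4195 0.3903 0.1571] yaw 90.0 op 0.0853 F [ 0.75  0.73 -0.3 ]
```

>>> arm_command --deltas '[[[57,-155,172.5],0,-0.55],[[57,-155,172.5],0,-0.55],[[57,-155,172.5],0,-0.55],[[57,-155,172.5],0,-0.55],[[57,-155,172.5],0,-0.55]]'

```text
clock: 2.5
tcp_pos: [0.5928, 0.2322, 0.0991]
orientation: [0.003, 1.571, -0.006]
wrist_force: [-0.4, 1.9, 0.8]
opening: 0.0661
```

```bash
python3 - <<'E'
from h import *
go(.592,.2353,.0,90)
c=cam('wrist');im=read_camera('wrist');cv2.imwrite('pics/w1.png',im)
for r in masks_of('wrist','ring0'):
    m=r['pixels'];v,u=np.nonzero(m)
    print(round(r['p'],2),len(u),(u.min(),u.max(),v.min(),v.max()),np.median(im[m],0))
    (a,b),_,_=cv2.fitEllipse(cv2.convexHull(np.c_[u,v].astype(np.int32)))
    print(np.round(onz(c,a,b,.0065),4))
for r in pinpoint('wrist','ring0'): print(round(r['p'],2),np.round(toworld(c,r['at']),4))
E
```

```text
tool d [99.1  3.3 -0.8] turn about x -0.3 | tcp [0.5928 0.2322 0.0991] yaw 89.7 op 0.0661 F [-0.37  1.9   0.8 ]
0.95 836 (np.int64(0), np.int64(19), np.int64(116), np.int64(170)) [115. 118. 117.]
[ 0.5407 -0.022   0.0065]
0.84 2657 (np.int64(285), np.int64(345), np.int64(168), np.int64(228)) [54. 50. 49.]
[0.5886 0.2321 0.0065]
0.82 2589 (np.int64(92), np.int64(155), np.int64(209), np.int64(264)) [128. 117. 115.]
[0.6221 0.0675 0.0065]
0.71 4142 (np.int64(65), np.int64(140), np.int64(25), np.int64(99)) [105.   96.   94.5]
[0.4847 0.0775 0.0065]
0.69 3724 (np.int64(245), np.int64(315), np.int64(8), np.int64(83)) [97. 93. 96.]
[0.4752 0.2083 0.0065]
0.64 2331 (np.int64(270), np.int64(326), np.int64(258), np.int64(312)) [254. 255. 255.]
[0.67   0.2163 0.0065]
0.62 2131 (np.int64(0), np.int64(46), np.int64(218), np.int64(273)) [252. 253. 253.]
[ 0.6304 -0.032   0.0065]
0.98 [ 0.5901  0.2301 -0.0026]
0.84 [ 0.6336 -0.0271  0.0015]
0.83 [ 0.4783  0.2078 -0.0009]
0.7 [0.4841 0.0747 0.0006]
0.66 [ 0.6734  0.2134 -0.003 ]
0.55 [0.6259 0.0661 0.0018]
```

View pics/w1.png

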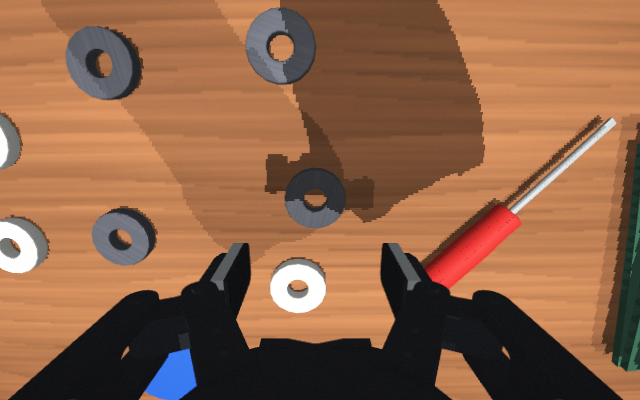

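The wrist view shows the dark target ring at (315,198) between the pads, a white look-alike at (298,287), and the screwdriver clear of the fingers. Descending.

>>> arm_command --deltas '[[[50,1.5,-2.5],0,-0.55],[[85,1.5,-2.5],0,-0.55],[[92,1.5,-2.5],0,-0.55],[[94,1.5,-2.5],0,-0.55]]'

```text
clock: 3.15
tcp_pos: [0.5881, 0.2389, 0.0072]
orientation: [-0.0, 1.57, 0.001]
wrist_force: [0.2, -0.7, 1.2]
opening: 0.0661
```

```bash
python3 - <<'E'
from h import *
go(.590,.2335,.0,90)
c=cam('wrist');im=read_camera('wrist');cv2.imwrite('pics/w2.png',im)
for r in masks_of('wrist','ring0'):
    m=r['pixels'];v,u=np.nonzero(m)
    (a,b),_,_=cv2.fitEllipse(cv2.convexHull(np.c_[u,v].astype(np.int32)))
    print(round(r['p'],2),len(u),(u.min(),u.max(),v.min(),v.max()),np.median(im[m],0),np.round(onz(c,a,b,.0065),4))
E
```

```text
tool d [ 7.2 -5.5  1.9] turn about x 0.0 | tcp [0.5881 0.2389 0.0072] yaw 90.0 op 0.0661 F [ 0.19 -0.66  1.16]
0.85 4420 (np.int64(0), np.int64(66), np.int64(265), np.int64(347)) [132.5 127.  126.5] [0.6213 0.0691 0.0065]
0.76 6564 (np.int64(182), np.int64(302), np.int64(0), np.int64(78)) [103.  96. 103.] [0.4761 0.2081 0.0065]
0.73 6196 (np.int64(255), np.int64(349), np.int64(209), np.int64(300)) [67. 61. 60.] [0.588  0.2322 0.0065]
0.62 1198 (np.int64(0), np.int64(19), np.int64(13), np.int64(96)) [46. 43. 42.] [0.4879 0.0919 0.0065]
0.41 51 (np.int64(250), np.int64(260), np.int64(341), np.int64(348)) [144. 147. 146.] [0.6462 0.2041 0.0065]
```

View pics/w2.png

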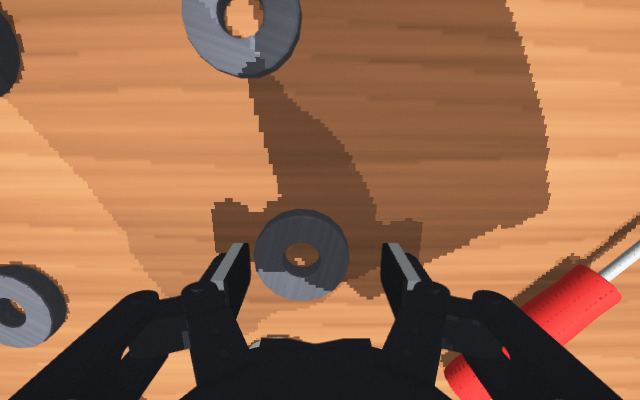

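The ring at (302,255) is about 7 mm left of the jaw centre (316), so I'll centre on it, drop 5 mm and close.

>>> arm_command --deltas '[[[2,-6,0],0,-0.55],[[5,-6.5,0],0,-0.55],[[5,-6.5,0],0,0.0],[[5,-6.5,0],0,0.2],[[5,-6.5,0],0,0.2]]'

```text
clock: 3.88
tcp_pos: [0.588, 0.2315, 0.0017]
orientation: [0.0, 1.571, -0.001]
wrist_force: [-2.4, -1.8, 7.0]
opening: 0.0477
```

>>> arm_command --deltas '[[[0,0,0],0,0.2],[[0,0,0],0,0.2],[[-3,0,0],0,0.2]]' --grip_force 30

```text
clock: 4.25
tcp_pos: [0.5879, 0.2316, 0.0043]
orientation: [0.0, 1.571, -0.0]
wrist_force: [-0.9, 0.2, -1.4]
opening: 0.0481
```

```bash
python3 -c "
from h import *
go(.530,-.197,.19,90)"
```

```text
tool d [-185.6 -428.6  -57.8] turn about x -0.0 | tcp [0.5879 0.2316 0.0043] yaw 90.0 op 0.0481 F [-0.88  0.18 -1.42]
```

>>> arm_command --deltas '[[[-20,0,0],0,0.2],[[-60,0,0],0,0.2],[[-120,0,0],0,0.2],[[-170,0,0],0,0.2],[[-170,0,0],0,0.2]]'

```text
clock: 4.88
tcp_pos: [0.5898, 0.2324, 0.1797]
orientation: [0.003, 1.564, 0.002]
wrist_force: [0.0, 0.9, -1.7]
opening: 0.0477
```

```bash
python3 - <<'E'
from h import *
go(.530,-.197,.19,90)
im=read_camera('wrist');cv2.imwrite('pics/w3.png',im)
cv2.imwrite('pics/w3c.png',cv2.resize(im[150:400,160:480],None,fx=2.5,fy=2.4,interpolation=3))
E
```

```text
tool d [ -12.1 -429.4  -59.5] turn about x -0.0 | tcp [0.5898 0.2324 0.1797] yaw 90.0 op 0.0477 F [ 0.04  0.91 -1.67]
```

View pics/w3c.png

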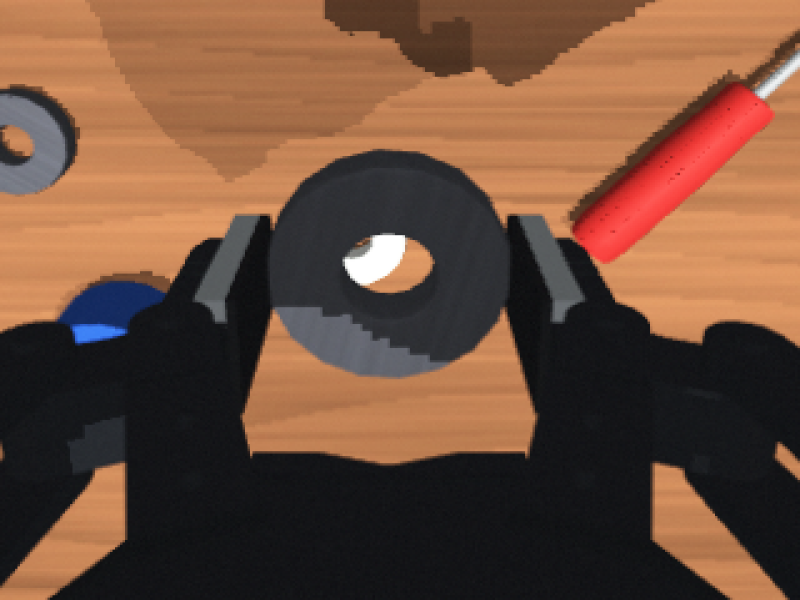

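The ring is held flat and centred, with its bore at about (315,260) and clear to see through. Moving over the scale.

>>> arm_command --deltas '[[[-15,-430,-60],0,0.2],[[-15,-430,-60],0,0.2],[[-15,-430,-60],0,0.2],[[-15,-430,-60],0,0.2],[[-15,-430,-60],0,0.2]]'

```text
clock: 5.55
tcp_pos: [0.5436, -0.0795, 0.1846]
orientation: [0.0, 1.572, -0.0]
wrist_force: [0.8, -0.5, -1.7]
opening: 0.0478
```

```bash
python3 -c "
from h import *
go(.530,-.197,.195,90)"
```

```text
tool d [ -10.4 -117.5  -13.6] turn about x -0.0 | tcp [ 0.5436 -0.0795  0.1846] yaw 90.0 op 0.0478 F [ 0.76 -0.48 -1.72]
```

>>> arm_command --deltas '[[[-10,-117,57],0,0.2],[[-10,-117,57],0,0.2],[[-10,-117,57],0,0.2],[[-10,-117,57],0,0.2],[[-10,-117,57],0,0.2]]'

```text
clock: 6.18
tcp_pos: [0.6013, -0.1932, 0.1947]
orientation: [-0.0, 1.572, 0.002]
wrist_force: [0.5, 0.2, -1.5]
opening: 0.0482
```

```bash
python3 - <<'E'
from h import *
go(.530,-.197,.195,90)
c=cam('wrist');im=read_camera('wrist');cv2.imwrite('pics/w4.png',im)
for q in('pan_zero','scale'):
    for r in pinpoint('wrist',q): print(q,round(r['p'],2),np.round(toworld(c,r['at']),4))
for q in('scene','side'): cv2.imwrite(f'pics/{q}1.png',read_camera(q))
print(np.round(c['R'],3))
a=cv2.resize(im[60:400,140:500],(636,600),interpolation=3)
cv2.imwrite('pics/w4c.png',a)
E
```

```text
tool d [ -0.2  -3.7 -71.3] turn about x 0.1 | tcp [ 0.6013 -0.1932  0.1947] yaw 90.1 op 0.0482 F [ 0.46  0.17 -1.47]
pan_zero 0.67 [ 0.5292 -0.2022  0.1033]
scale 0.89 [ 5.273e-01 -1.971e-01  5.000e-04]
[[-0.001  1.     0.001]
 [ 0.959  0.001  0.282]
 [ 0.282  0.001 -0.959]]
```

View pics/w4c.png

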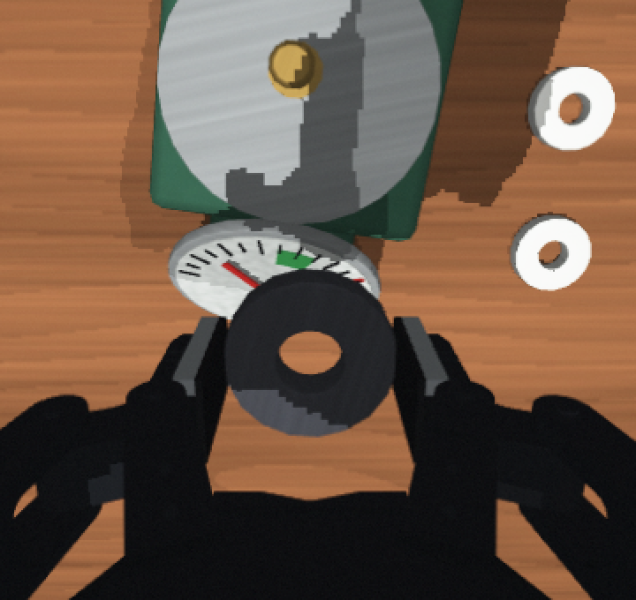

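The view shows the spindle top at about full-image pixel (305,95), the ring bore at (315,260), and the dial with the needle well short of the green band. Next I'll fit these numerically.

```bash
cat > fit.py <<'E'
from h import *
from scipy.optimize import minimize
T=np.linspace(0,2*np.pi,48,endpoint=False)
def circ(x,y,z,r): return np.c_[x+r*np.cos(T),y+r*np.sin(T),z+0*T]
def poly(c,P,S=8):
    p=np.array([proj(c,X) for X in P]); return p
def fill(p,S=4):
    m=np.zeros((400*S,640*S),np.uint8);cv2.fillConvexPoly(m,cv2.convexHull(np.round((p+.5)*S).astype(np.int32)),255)
    return cv2.resize(m,(640,400),interpolation=cv2.INTER_AREA)/255.
def brass(im):
    h=cv2.cvtColor(im,cv2.COLOR_BGR2HSV);return cv2.inRange(h,(15,110,40),(32,255,255))
def spindle(c,im,guess,zf):
    "world xy of spindle, pan face height zf"
    g=np.array(guess);m=brass(im);b=proj(c,[*g,zf+.05]);w=np.zeros_like(m);b=b.astype(int)
    w[max(b[1]-40,0):b[1]+40,max(b[0]-40,0):b[0]+40]=1;m=(m*w>0).astype(float)
    def cost(q):
        P=np.vstack([circ(*q,zf+.055,.006),circ(*q,zf+.052,.008),circ(*q,zf,.008)]);return np.abs(fill(poly(c,P))-m).sum()
    best=min((minimize(cost,g+d,method='Nelder-Mead',options=dict(initial_simplex=[g+d,g+d+[.004,0],g+d+[0,.004]],xatol=1e-4,fatol=.05)) for d in ([0,0],[.002,.002],[-.002,-.002])),key=lambda r:r.fun)
    return best.x,best.fun,m.sum()
def toolpts(P):
    s=st();R=Ro.from_rotvec(s['orientation']).as_matrix();return np.array(P)@R.T+s['tcp_pos']
def bore(c,im,hb=.002,win=(285,345,235,285)):
    "ring centre (tool y,z) from the see-through hole; hb=tool x of underside"
    g=im.max(2).astype(float);w=np.zeros(g.shape,np.uint8);w[win[2]:win[3],win[0]:win[1]]=1
    m=((g>105)*w).astype(np.uint8);n,l,s,_=cv2.connectedComponentsWithStats(m);k=1+np.argmax(s[1:,4]);m=(l==k).astype(float)
    def cost(q):
        f=[]
        for x in(hb-.012,hb):
            C=circ(q[0],q[1],x,.0095);f.append(fill(poly(c,toolpts(np.c_[C[:,2],C[:,0],C[:,1]]))))
        return np.abs(f[0]*f[1]-m).sum()
    r=minimize(cost,[0,0],method='Nelder-Mead',options=dict(initial_simplex=[[0,0],[.004,0],[0,.004]],xatol=1e-4,fatol=.05))
    return r.x,r.fun,m.sum()
def dial(im,box=(205,262,192,244)):
    u0,u1,v0,v1=box;h=cv2.cvtColor(im,cv2.COLOR_BGR2HSV);c=im[v0:v1,u0:u1].astype(int);hs=h[v0:v1,u0:u1].astype(int)
    S=8;big=cv2.resize(im[v0:v1,u0:u1],None,fx=S,fy=S,interpolation=cv2.INTER_CUBIC).astype(int)
    B,G,Rr=big[...,0],big[...,1],big[...,2]
    white=((big.min(2)>140)).astype(np.uint8);n,l,s,_=cv2.connectedComponentsWithStats(white);k=1+np.argmax(s[1:,4])
    v,u=np.nonzero(l==k);hull=cv2.convexHull(np.c_[u,v].astype(np.int32));E=cv2.fitEllipse(hull);(ex,ey),(a,b),t=E
    t=np.radians(t);Q=np.array([[np.cos(t),np.sin(t)],[-np.sin(t),np.cos(t)]])
    M=Q.T@np.diag([2/a,2/b])@Q
    def ang(mask):
        v,u=np.nonzero(mask);p=(np.c_[u,v]-[ex,ey])@M.T;return p
    red=(Rr-np.maximum(G,B)>60);gr=(G-np.maximum(Rr,B)>60)
    pr=ang(red);pg=ang(gr);return E,pr,pg,big
E
python3 - <<'E'
from fit import *
c=cam('wrist');im=cv2.imread('pics/w4.png')
s=st();print(s['tcp_pos'])
for zf in(.098,.101):print('spindle',spindle(c,im,(.525,-.197),zf))
for hb in(.001,.003):print('bore tool y,z',bore(c,im,hb))
E,pr,pg,big=dial(cv2.imread('pics/scene0.png'));print(E)
for n,p in(('red',pr),('green',pg)):
    r=np.hypot(*p.T);a=np.degrees(np.arctan2(p[:,0],-p[:,1]))
    k=(r<1.05)&(r>.25);print(n,[(int(x),int(((a[k]//6)*6==x).sum()),round(float(r[k][(a[k]//6)*6==x].mean()),2)) for x in np.unique((a[k]//6)*6)])
sc=cv2.imread('pics/scene0.png')[185:250,200:270];cv2.imwrite('pics/d0.png',cv2.resize(sc,None,fx=8,fy=8,interpolation=3))
E
```

```text
[ 0.60171027 -0.19412264  0.19525872]
spindle (array([ 0.52174434, -0.19938812]), np.float64(147.28627450980392), np.float64(763.0))
spindle (array([ 0.52215752, -0.19922667]), np.float64(131.1058823529412), np.float64(763.0))
bore tool y,z (array([ 1.79428101e-04, -4.61730957e-05]), np.float64(68.82809688581315), np.float64(655.0))
bore tool y,z (array([8.24277066e-05, 7.57738439e-04]), np.float64(81.92941176470588), np.float64(655.0))
((230.88897705078125, 203.9044189453125), (298.8966369628906, 364.5813293457031), 29.949371337890625)
red [(-144, 3, 1.05), (-138, 17, 1.05), (-132, 55, 1.04), (-126, 83, 1.04), (-120, 82, 1.04), (-114, 85, 1.04), (-108, 79, 1.04), (-102, 83, 1.04), (-96, 72, 1.04), (-90, 69, 1.04), (-84, 77, 1.04), (-78, 88, 1.04), (-72, 82, 1.04), (-66, 100, 1.03), (-60, 122, 1.03), (-54, 118, 1.03), (-48, 86, 1.03), (-42, 130, 0.9), (-36, 179, 0.47), (-30, 437, 0.47), (-24, 641, 0.56), (-18, 2, 0.67), (72, 103, 0.58), (78, 281, 0.63)]
green [(18, 285, 0.66), (24, 379, 0.66), (30, 364, 0.65), (36, 372, 0.66), (42, 51, 0.65)]
```

View pics/d0.png

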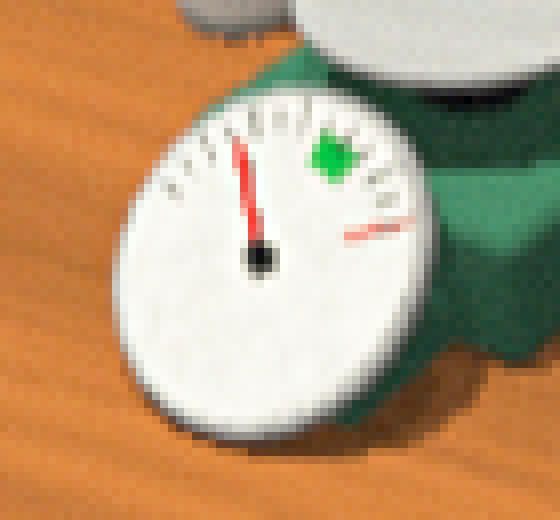

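```bash
python3 - <<'E'
from fit import *
c=cam('wrist');s=st();im=read_camera('wrist');cv2.imwrite('pics/w5.png',im);print(s['tcp_pos'],s['wrist_force'])
b=proj(c,[.5222,-.1992,.152]);print('pred',b)
h=cv2.cvtColor(im,cv2.COLOR_BGR2HSV);u,v=b.astype(int)
for vv in range(v-18,v+24,4): print(vv,[tuple(int(q) for q in h[vv,uu]) for uu in range(u-20,u+24,5)])
m=brass(im)[v-25:v+30,u-30:u+30]
for r in m[::2]: print(''.join('#' if x else '.' for x in r))
print(spindle(c,im,(.522,-.199),.0991))
E
```

```text
[ 0.60171027 -0.19412264  0.19525872] [ 0.52564524 -0.11780999 -1.34687528]
pred [306.14891869  98.43387498]
80 [(90, 10, 179), (94, 10, 180), (95, 8, 183), (96, 7, 184), (90, 7, 188), (95, 10, 148), (98, 12, 85), (95, 11, 145), (96, 9, 143)]
84 [(90, 8, 187), (96, 7, 187), (90, 7, 187), (20, 145, 93), (20, 146, 122), (20, 143, 75), (20, 18, 83), (96, 15, 83), (102, 15, 83)]
88 [(95, 8, 183), (100, 8, 182), (20, 131, 101), (20, 140, 200), (21, 140, 198), (20, 141, 173), (20, 146, 75), (21, 21, 85), (98, 11, 89)]
92 [(96, 7, 180), (90, 7, 179), (20, 146, 157), (21, 141, 197), (20, 142, 198), (21, 144, 170), (19, 140, 80), (20, 138, 96), (105, 12, 83)]
96 [(95, 8, 188), (95, 8, 189), (20, 145, 171), (20, 142, 198), (21, 142, 199), (20, 151, 93), (19, 143, 84), (19, 145, 100), (100, 9, 82)]
100 [(96, 7, 183), (90, 6, 181), (20, 149, 123), (21, 140, 198), (20, 142, 201), (20, 146, 94), (20, 145, 74), (19, 148, 95), (90, 6, 83)]
104 [(96, 7, 179), (94, 10, 180), (20, 143, 169), (20, 145, 167), (19, 147, 92), (20, 141, 83), (21, 146, 68), (20, 146, 94), (84, 15, 86)]
108 [(99, 10, 185), (9
[... 1611 characters left out ...]
....
.....................#######################................
........................##################..................
...........................###########......................
............................................................
............................................................
............................................................
............................................................
............................................................
............................................................
............................................................
(array([ 0.52137975, -0.19856824]), np.float64(131.3686274509804), np.float64(755.0))
```

```bash
python3 - <<'E'
from fit import *
c=cam('wrist');im=cv2.imread('pics/w5.png')
for zf in(.085,.092,.099,.106,.113):
    q,f,n=spindle(c,im,(.522,-.199),zf);print(zf,np.round(q,4),f)
q,f,n=spindle(c,im,(.522,-.199),.099)
P=np.vstack([circ(*q,.099+.055,.006),circ(*q,.099+.052,.008),circ(*q,.099,.008)])
M=fill(poly(c,P))>.5;m=brass(im)>0
for v in range(72,124,2): print(''.join('.m#M'[0 if not(a or b) else 1 if (a and not b) else 2 if a and b else 3] for a,b in zip(m[v,275:340],M[v,275:340])))
E
```

```text
0.085 [ 0.5203 -0.1997] 209.41960784313727
0.092 [ 0.5208 -0.199 ] 173.30588235294118
0.099 [ 0.5213 -0.1986] 133.67843137254903
0.106 [ 0.5222 -0.1983] 88.28627450980392
0.113 [ 0.5226 -0.1981] 44.40392156862745
.................................................................
.................................................................
.................................................................
.................................................................
.................................................................
.................................................................
.........................mm############m.........................
.......................m##################.......................
.....................m######################m....................
....................m########################m...................
...................m##########################m..................
...................m###########################m.................
...................############################mm................
...................############################m.................
...................m###########################m.................
...................m##########################mm.................
....................m########################mmm.................
....................mm######################mmm..................
......................mmm#################mmm....................
........................mmm#############mmmm.....................
..........................mmmmmmmmmmmmmmm........................
................................mmmmmm...........................
.................................................................
.................................................................
.................................................................
.................................................................
```

>>> arm_command --deltas '[[[0,-4.5,-40],0,0.2],[[0,-4.5,-80],0,0.2],[[15,-4.5,-80],0,0.2],[[31,-4.5,-80],0,0.2],[[31,-4.5,-80],0,0.2]]'

```text
clock: 7.1
tcp_pos: [0.5216, -0.1987, 0.1626]
orientation: [0.0, 1.573, 0.001]
wrist_force: [-0.0, 0.0, -1.6]
opening: 0.0479
```

>>> arm_command --deltas '[[[0,0,0],0,0.2],[[0,0,0],0,0.2]]'

```text
clock: 7.35
tcp_pos: [0.5221, -0.1992, 0.1643]
orientation: [0.0, 1.57, -0.0]
wrist_force: [-0.4, -0.3, -1.7]
opening: 0.0473
```

```bash
python3 - <<'E'
from fit import *
go(.5218,-.1985,.155)
im=read_camera('wrist');cv2.imwrite('pics/w6.png',im)
cv2.imwrite('pics/w6c.png',cv2.resize(im[200:320,250:380],None,fx=5,fy=5,interpolation=3))
E
```

```text
tool d [ 9.3  0.7 -0.3] | tcp [ 0.5221 -0.1992  0.1643] yaw 90.0 op 0.0473 F [-0.45 -0.32 -1.68]
```

View pics/w6c.png

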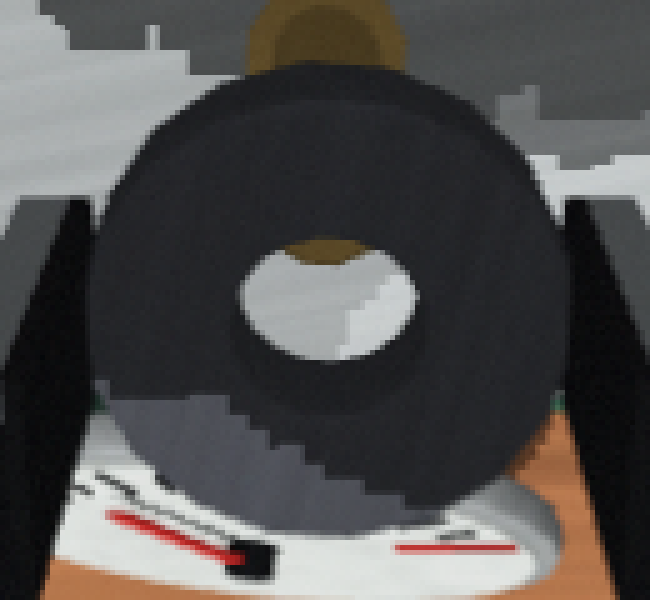

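```bash
python3 - <<'E'
from fit import *
c=cam('wrist');im=cv2.imread('pics/w6.png');s=st();x,y,z=s['tcp_pos']
for zt in(.151,.154,.157): print(zt,proj(c,[x+.0004,y,zt]))
print(bore(c,im,.002))
# top inner & outer rim candidates: predicted topmost row of rim for offsets
for dx in(-.004,-.002,0,.002,.004):
    P=np.vstack([circ(x+dx,y,.154,.006),circ(x+dx,y,.151,.008)]);p=poly(c,P);print(dx,'top row outer',p[48:,1].min(),'cols',p[48:,0].min(),p[48:,0].max(),'inner top',p[:48,1].min())
b=brass(im)[180:225,285:345]
print([ (180+i,285+np.nonzero(r)[0].min(),285+np.nonzero(r)[0].max()) for i,r in enumerate(b) if r.any()])
v=cv2.cvtColor(im,cv2.COLOR_BGR2HSV)[...,2];print(v[185:214,315])
E
```

```text
0.151 [314.79422691 245.14905772]
0.154 [314.78699453 247.48448362]
0.157 [314.77950906 249.9018216 ]
(array([0.00018492, 0.00103676]), np.float64(84.6155632449058), np.float64(591.0))
-0.004 top row outer 224.67207638835725 cols 300.52913590464925 329.0414804934482 inner top 230.11326658702313
-0.002 top row outer 228.03507681627056 cols 300.5824615659869 328.9966547786977 inner top 233.50397182352575
0 top row outer 231.37464189065264 cols 300.63550347860723 328.95205830056756 inner top 236.87061955312564
0.002 top row outer 234.69095658806512 cols 300.6882628767992 328.90769020587254 inner top 240.2134042206618
0.004 top row outer 237.98420489891078 cols 300.7407410114084 328.8635496238595 inner top 243.53251916547632
[(196, np.int64(312), np.int64(317)), (197, np.int64(309), np.int64(321)), (198, np.int64(307), np.int64(322)), (199, np.int64(305), np.int64(324)), (200, np.int64(304), np.int64(326)), (201, np.int64(303), np.int64(327)), (202, np.int64(303), np.int64(327)), (203, np.int64(302), np.int64(328)), (204, np.int64(301), np.int64(328)), (205, np.int64(301), np.int64(329)), (206, np.int64(300), np.int64(329)), (207, np.int64(300), np.int64(330)), (208, np.int64(300), np.int64(330)), (209, np.int64(300), np.int64(330)), (210, np.int64(300), np.int64(330)), (211, np.int64(300), np.int64(330)), (212, np.int64(300), np.int64(329)), (213, np.int64(300), np.int64(329)), (214, np.int64(300), np.int64(301))]
[77 78 79 79 78 78 80 80 83 81 81 87 89 91 89 89 77 73 71 73 71 70 73 70
 72 72 70 54 36]
```

In this crop the ring hides the spindle's upper part. The brass above the ring at about (315,207) is a collar at its foot, and the brass seen in the bore at (315,250) is its top's lower edge. I'll refit with a collar in the model, using both pictures.

```bash
python3 - <<'E'
from fit import *
s=st();
W=[]
for f,tcp in(('w5',(.60171,-.19412,.19526)),('w6',s['tcp_pos'])):
    c=cam('wrist');Rw=Ro.from_rotvec([0,np.pi/2,0]).as_matrix()
    m4=np.array(camera_model('wrist')['tool_from_camera']);T=np.eye(4);T[:3,:3]=Rw;T[:3,3]=tcp;A=T@m4
    c['R']=A[:3,:3].T;c['t']=-c['R']@A[:3,3]
    im=cv2.imread(f'pics/{f}.png');m=(brass(im)>0).astype(float);w=np.zeros_like(m)
    if f=='w5': w[70:130,270:345]=1
    else:
        w[180:212,285:345]=1
        g=im.max(2);hole=np.zeros_like(g);hole[235:285,285:345]=((g[235:285,285:345]>85)|(m[235:285,285:345]>0));hole=cv2.morphologyEx(hole,cv2.MORPH_OPEN,np.ones((3,3)))
        w[hole>0]=1; print(hole.sum(), m[hole>0].sum())
    W.append((c,m,w))
def cost(q,idx=(0,1)):
    x,y,zf,rc=q;t=0
    for i in idx:
        c,m,w=W[i]
        f=np.maximum(fill(poly(c,np.vstack([circ(x,y,zf+.055,.006),circ(x,y,zf+.052,.008),circ(x,y,zf,.008)]))),fill(poly(c,circ(x,y,zf+.002,rc))))
        t+=(np.abs(f-m)*w).sum()
    return t
for idx in((0,),(1,),(0,1)):
    r=minimize(cost,[.52,-.1985,.099,.0105],args=(idx,),method='Nelder-Mead',options=dict(initial_simplex=np.array([.52,-.1985,.099,.0105])+np.vstack([np.zeros(4),np.diag([.003,.003,.004,.002])]),xatol=1e-5,fatol=.01,maxiter=300))
    print(idx,np.round(r.x,4),r.fun,[round(cost(r.x,(i,)),1) for i in(0,1)])
E
```

```text
687 52.0
(0,) [ 0.5211 -0.1989  0.0995  0.0107] 37.04705882352941 [np.float64(37.0), np.float64(222.4)]
(1,) [ 0.5177 -0.1993  0.101   0.0109] 18.227450980392156 [np.float64(311.0), np.float64(18.2)]
(0, 1) [ 0.5204 -0.1993  0.0947  0.0114] 62.274509803921575 [np.float64(39.2), np.float64(23.1)]
```

>>> arm_command --deltas '[[[0,0,-5.3],0,0.2],[[0,0,-5.3],0,0.2],[[7,0,-5.3],0,0.2],[[12,0,-5.3],0,0.2],[[17,0,-5.3],0,0.2]]'

```text
clock: 8.02
tcp_pos: [0.5165, -0.1992, 0.1467]
orientation: [0.0, 1.571, -0.0]
wrist_force: [0.8, 0.6, 0.9]
opening: 0.0481
```

>>> arm_command --deltas '[[[0,0,0],0,0.2],[[0,0,0],0,0.2]]'

```text
clock: 8.28
tcp_pos: [0.5165, -0.1992, 0.1472]
orientation: [0.0, 1.571, -0.0]
wrist_force: [1.0, -0.1, -0.1]
opening: 0.0475
```

```bash
python3 - <<'E'
from fit import *
go(.5168,-.1993,.148)
im=read_camera('wrist');cv2.imwrite('pics/w7.png',im)
cv2.imwrite('pics/w7c.png',cv2.resize(im[190:330,245:385],None,fx=4,fy=4,interpolation=3))
E
```

```text
tool d [-0.8 -0.1  0.3] | tcp [ 0.5165 -0.1992  0.1472] yaw 90.0 op 0.0475 F [ 1.04 -0.12 -0.12]
```

View pics/w7c.png

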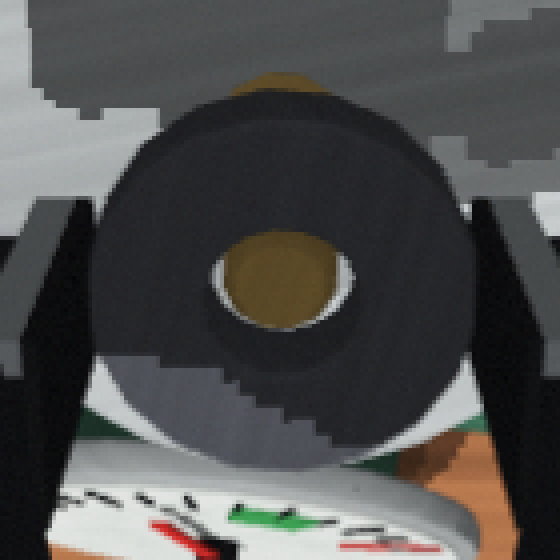

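The spindle now fills the bore at about (315,260), centred sideways. The force rose by about 1.5 N, with +1 N in x, so the ring is touching the spindle's edge. I'll ease it to +x.

>>> arm_command --deltas '[[[-1,0,0.5],0,0.2],[[-1,0,1],0,0.2],[[0,0,1.2],0,0.2],[[0,0,1.2],0,0.2]]'

```text
clock: 8.82
tcp_pos: [0.5176, -0.1992, 0.147]
orientation: [0.0, 1.571, -0.0]
wrist_force: [0.7, -0.3, -1.3]
opening: 0.048
```

>>> arm_command --deltas '[[[3,0,0],0,0.2],[[5,0,0],0,0.2],[[5,0,0],0,0.2],[[5,0,0],0,0.2]]'

```text
clock: 9.32
tcp_pos: [0.5176, -0.1992, 0.1421]
orientation: [0.0, 1.571, -0.0]
wrist_force: [1.5, 0.3, -1.4]
opening: 0.0478
```

```bash
python3 - <<'E'
from fit import *
s=st();print(s['tcp_pos'],s['wrist_force'])
im=read_camera('wrist');cv2.imwrite('pics/w8.png',im)
b=brass(im)
for v in range(190,285,3): print(v,''.join('#' if x else '.' for x in b[v,285:345]))
E
```

```text
[ 0.51760566 -0.19923797  0.1421237 ] [ 1.49155925  0.26163224 -1.44847018]
190 ............................................................
193 ............................................................
196 ............................................................
199 ............................................................
202 ............................................................
205 ............................................................
208 ............................................................
211 .........................############.......................
214 ............................................................
217 ............................................................
220 ............................................................
223 ............................................................
226 ............................................................
229 ............................................................
232 ............................................................
235 .............................................
[... 355 characters left out ...]
......############################................
256 ................############################................
259 ................############################................
262 ................#############################...............
265 ...............#############################................
268 ................#############################...............
271 .................##########################.................
274 ....................#####################...................
277 .........................#########..........................
280 ............................................................
283 ............................................................
```

The lifting force is gone after a further 5 mm of descent, so the spindle is in the bore. Going down towards the pan with a slight +x correction.

>>> arm_command --deltas '[[[5,0,0.5],0,0.2],[[15,0,0.7],0,0.2],[[25,0,0.7],0,0.2],[[34,0,0.7],0,0.2],[[36,0,0.7],0,0.2]]'

```text
clock: 10.0
tcp_pos: [0.518, -0.1991, 0.1053]
orientation: [0.001, 1.572, -0.0]
wrist_force: [0.0, -0.1, -1.0]
opening: 0.048
```

>>> arm_command --deltas '[[[3,0,0],0,0.2],[[6,0,0],0,0.2],[[9,0,0],0,0.2],[[9,0,0],0,0.2]]'

```text
clock: 10.5
tcp_pos: [0.5183, -0.1992, 0.097]
orientation: [0.0, 1.571, -0.0]
wrist_force: [-0.4, 0.4, -0.0]
opening: 0.0477
```

>>> arm_command --deltas '[[[1,0,0],0,0.1],[[1,0,0],0,-0.1],[[1,0,0],0,-0.3],[[1,0,0],0,-0.5],[[1,0,0],0,-0.5]]'

```text
clock: 11.12
tcp_pos: [0.5184, -0.1992, 0.0962]
orientation: [0.0, 1.571, -0.0]
wrist_force: [-2.1, 0.1, -1.2]
opening: 0.064
```

```bash
python3 - <<'E'
from fit import *
s=st();go(.5168,-.1993,.148);c=cam('wrist')
im=read_camera('wrist');cv2.imwrite('pics/w9.png',im)
for r in masks_of('wrist','ring0'):
    m=r['pixels'];v,u=np.nonzero(m);print(round(r['p'],2),len(u),(u.min(),u.max(),v.min(),v.max()),np.median(im[m],0))
for r in pinpoint('wrist','ring0'): print(round(r['p'],2),np.round(toworld(c,r['at']),4))
E
```

```text
tool d [-51.8  -0.1  -1.5] | tcp [ 0.5184 -0.1992  0.0962] yaw 90.0 op 0.0640 F [-2.11  0.07 -1.21]
0.8 5325 (np.int64(266), np.int64(364), np.int64(211), np.int64(301)) [55. 50. 49.]
0.76 819 (np.int64(619), np.int64(639), np.int64(139), np.int64(192)) [49. 45. 44.]
0.69 2811 (np.int64(479), np.int64(544), np.int64(197), np.int64(254)) [254. 255. 255.]
0.66 2320 (np.int64(568), np.int64(628), np.int64(285), np.int64(334)) [123. 114. 111.]
0.43 30 (np.int64(504), np.int64(514), np.int64(296), np.int64(305)) [129.  131.5 129.5]
0.89 [ 5.362e-01 -3.350e-02  5.000e-04]
0.76 [6.235e-01 6.770e-02 1.000e-04]
0.66 [ 0.5173 -0.1996  0.0911]
```

The first ring is on the pan and released. On to the second ring, at about (0.6215, 0.067).

>>> arm_command --deltas '[[[-30,0,0],0,-0.5],[[-85,0,0],0,-0.5],[[-85,50,20],0,-0.55],[[-85,110,43],0,-0.55],[[-85,170,65],0,-0.55]]'

```text
clock: 11.9
tcp_pos: [0.5829, -0.0306, 0.1814]
orientation: [0.001, 1.57, -0.001]
wrist_force: [0.9, -1.1, 0.2]
opening: 0.066
```

>>> arm_command --deltas '[[[5,60,22],0,-0.55],[[60,97,38],0,-0.55],[[110,97,38],0,-0.55],[[130,97,38],0,-0.55],[[130,97,38],0,-0.55]]'

```text
clock: 12.52
tcp_pos: [0.62, 0.0639, 0.0509]
orientation: [0.0, 1.572, -0.002]
wrist_force: [-0.7, -0.5, 1.5]
opening: 0.0665
```

```bash
cat >> fit.py <<'E'
def near(tag):
    go(0,0,.002,90)
    s=st();c=cam('wrist');im=read_camera('wrist');cv2.imwrite(f'pics/{tag}.png',im)
    for r in masks_of('wrist','ring0'):
        m=r['pixels'];v,u=np.nonzero(m)
        (a,b),_,_=cv2.fitEllipse(cv2.convexHull(np.c_[u,v].astype(np.int32)))
        p=onz(c,a,b,.0065);print(round(r['p'],2),len(u),(int(a),int(b)),np.median(im[m],0),np.round(p[:2],4),'rel',np.round(p[:2]-s['tcp_pos'][:2],4))
E
python3 -c "
from fit import *
near('w10')
sc=read_camera('scene');cv2.imwrite('pics/scene2.png',sc);cv2.imwrite('pics/d1.png',cv2.resize(sc[155:250,200:300],None,fx=6,fy=6,interpolation=3))"
```

```text
tool d [  49.8  -64.7 -619.8] turn about x -0.1 | tcp [0.62   0.0639 0.0509] yaw 89.9 op 0.0665 F [-0.67 -0.55  1.51]
0.95 4044 (170, 238) [251. 252. 252.] [ 0.63  -0.034] rel [ 0.01   -0.0979]
0.78 2008 (579, -16) [116. 107. 105.] [0.479  0.2092] rel [-0.1409  0.1453]
0.75 3940 (318, 227) [54. 49. 48.] [0.6223 0.0666] rel [0.0024 0.0027]
0.65 3155 (525, 287) [254. 254. 254.] [0.6686 0.2151] rel [0.0486 0.1512]
0.64 2797 (338, -6) [78. 71. 69.] [0.4859 0.0769] rel [-0.1341  0.013 ]
0.62 5573 (150, 95) [250. 251. 251.] [ 0.538  -0.0333] rel [-0.082  -0.0972]
```

View pics/d1.png

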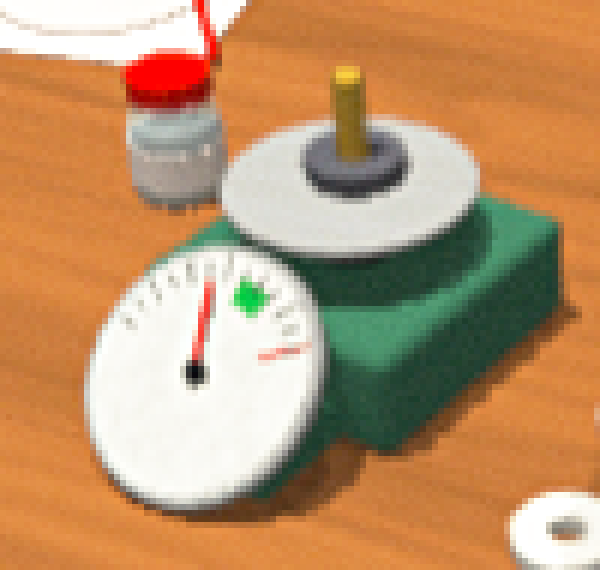

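The first ring lies flat with the spindle through it, and the needle stands at about 1.0, below the green band. Gripping the second ring.

>>> arm_command --deltas '[[[30,0,0.5],0,-0.55],[[45,0,0.5],0,-0.55],[[49,0,0.5],0,-0.55],[[49,0,0.5],0,0.0],[[49,0,0.5],0,0.2]]'

```text
clock: 13.3
tcp_pos: [0.6212, 0.0648, 0.0031]
orientation: [0.0, 1.57, -0.0]
wrist_force: [-1.4, 0.1, 4.4]
opening: 0.0477
```

>>> arm_command --deltas '[[[0,0,0],0,0.2],[[0,0,0],0,0.2],[[-5,0,0],0,0.2],[[-60,0,0],0,0.2],[[-120,0,0],0,0.2]]' --grip_force 30

```text
clock: 13.92
tcp_pos: [0.6203, 0.0647, 0.1235]
orientation: [0.0, 1.572, -0.0]
wrist_force: [1.6, 0.3, -0.8]
opening: 0.0478
```

```bash
python3 - <<'E'
from fit import *
go(.518,-.1992,.185,90);im=read_camera('wrist');cv2.imwrite('pics/w11.png',im);c=cam('wrist')
print(bore(c,im,.002))
E
```

```text
tool d [ -61.4 -264.  -102.3] turn about x -0.0 | tcp [0.6203 0.0647 0.1235] yaw 90.0 op 0.0478 F [ 1.65  0.3  -0.77]
(array([6.21540546e-05, 4.26092625e-04]), np.float64(68.8236216839677), np.float64(647.0))
```

>>> arm_command --deltas '[[[-50,-30,-10],0,0.2],[[-57,-90,-35],0,0.2],[[-57,-150,-58],0,0.2],[[-57,-210,-81],0,0.2],[[-57,-264,-102],0,0.2]]'

```text
clock: 14.6
tcp_pos: [0.5186, -0.1993, 0.1798]
orientation: [0.0, 1.57, -0.001]
wrist_force: [0.7, -0.2, -1.3]
opening: 0.0478
```

>>> arm_command --deltas '[[[0,0,0],0,0.2],[[0,0,0],0,0.2],[[0,0,0],0,0.2]]'

```text
clock: 14.98
tcp_pos: [0.52, -0.1961, 0.1793]
orientation: [-0.001, 1.57, 0.002]
wrist_force: [0.3, 0.8, -1.0]
opening: 0.0474
```

```bash
python3 - <<'E'
from fit import *
go(.518,-.1992,.158,90);im=read_camera('wrist');c=cam('wrist')
print(bore(c,im,.002))
E
```

```text
tool d [21.3 -3.1 -2. ] turn about x 0.1 | tcp [ 0.52   -0.1961  0.1793] yaw 90.1 op 0.0474 F [ 0.25  0.83 -1.01]
(array([0.00017818, 0.00044163]), np.float64(62.341299500192235), np.float64(641.0))
```

>>> arm_command --deltas '[[[0,-3,-2],0,0.2],[[10,-3,-2],0,0.2],[[20,-3,-2],0,0.2],[[20,-3,-2],0,0.2],[[20,-3,-2],0,0.2]]'

```text
clock: 15.65
tcp_pos: [0.5174, -0.2005, 0.159]
orientation: [0.0, 1.571, -0.0]
wrist_force: [0.2, -0.1, -2.1]
opening: 0.0477
```

```bash
python3 -c "
from fit import *
go(.518,-.1992,.140,90)"
```

```text
tool d [19.   1.3  0.6] turn about x -0.0 | tcp [ 0.5174 -0.2005  0.159 ] yaw 90.0 op 0.0477 F [ 0.18 -0.11 -2.08]
```

>>> arm_command --deltas '[[[0,1,0.6],0,0.2],[[6,1,0.6],0,0.2],[[12,1,0.6],0,0.2],[[18,1,0.6],0,0.2],[[18,1,0.6],0,0.2]]'

```text
clock: 16.27
tcp_pos: [0.5176, -0.1994, 0.1405]
orientation: [0.001, 1.572, -0.0]
wrist_force: [0.3, 0.2, -2.1]
opening: 0.0475
```

```bash
python3 - <<'E'
from fit import *
go(.518,-.1992,.140,90);im=read_camera('wrist');cv2.imwrite('pics/w12.png',im)
b=brass(im)
for v in range(205,285,4): print(v,''.join('#' if x else '.' for x in b[v,285:345]))
E
```

```text
tool d [0.5 0.2 0.4] turn about x -0.0 | tcp [ 0.5176 -0.1994  0.1405] yaw 90.0 op 0.0475 F [ 0.27  0.21 -2.14]
205 ............................................................
209 ............................................................
213 ............................................................
217 ............................................................
221 ............................................................
225 ............................................................
229 ............................................................
233 ............................................................
237 ............................................................
241 ............................................................
245 ............................................................
249 .......................###############......................
253 .................############################...............
257 ................#############################...............
261 ................#############################...............
265 ................############################................
269 ..................#########################.................
273 ......................#################.....................
277 ............................................................
281 ............................................................
```

>>> arm_command --deltas '[[[8,0,0.3],0,0.2],[[16,0,0.3],0,0.2],[[24,0,0.3],0,0.2],[[28,0,0.3],0,0.2],[[28,0,0.3],0,0.2]]'

```text
clock: 16.95
tcp_pos: [0.5181, -0.1995, 0.1128]
orientation: [0.0, 1.571, -0.0]
wrist_force: [1.0, -0.6, -0.5]
opening: 0.0475
```

>>> arm_command --deltas '[[[2,0,0],0,0.2],[[4,0,0],0,0.2],[[6,0,0],0,0.2],[[6,0,0],0,0.2]]'

```text
clock: 17.45
tcp_pos: [0.5182, -0.1995, 0.107]
orientation: [0.0, 1.571, -0.0]
wrist_force: [0.3, 0.1, -0.3]
opening: 0.0478
```

>>> arm_command --deltas '[[[2,0,0],0,0.2],[[3.5,0,0],0,0.2],[[3.5,0,0],0,0.2]]'

```text
clock: 17.82
tcp_pos: [0.5183, -0.1995, 0.1035]
orientation: [0.0, 1.571, -0.0]
wrist_force: [0.0, -0.2, -0.7]
opening: 0.0477
```

>>> arm_command --deltas '[[[0,0,0],0,0.1],[[0,0,0],0,-0.1],[[0,0,0],0,-0.3],[[0,0,0],0,-0.5],[[0,0,0],0,-0.5]]'

```text
clock: 18.45
tcp_pos: [0.5183, -0.1995, 0.1036]
orientation: [0.0, 1.571, -0.0]
wrist_force: [0.2, -0.9, -0.3]
opening: 0.064
```

```bash
python3 - <<'E'
from fit import *
s=st();go(.5168,-.1993,.18);c=cam('wrist')
im=read_camera('wrist');cv2.imwrite('pics/w13.png',im)
for r in pinpoint('wrist','ring0'): print(round(r['p'],2),np.round(toworld(c,r['at']),4))
E
```

```text
tool d [-76.4   0.2  -1.5] | tcp [ 0.5183 -0.1995  0.1036] yaw 90.0 op 0.0640 F [ 0.16 -0.91 -0.31]
0.65 [ 0.5397 -0.0333 -0.0014]
0.58 [ 0.5225 -0.197   0.1012]
```

>>> arm_command --deltas '[[[-30,0,0],0,-0.5],[[-80,0,0],0,-0.5],[[-80,50,-6],0,-0.55],[[-80,112,-13],0,-0.55],[[-80,172,-20],0,-0.55]]'

```text
clock: 19.18
tcp_pos: [0.498, -0.0257, 0.1838]
orientation: [0.001, 1.57, -0.001]
wrist_force: [1.7, -0.3, 1.2]
opening: 0.0661
```

>>> arm_command --deltas '[[[0,60,-7],0,-0.55],[[55,105,-12],0,-0.55],[[110,105,-12],0,-0.55],[[130,105,-12],0,-0.55],[[130,105,-12],0,-0.55]]'

```text
clock: 19.8
tcp_pos: [0.4855, 0.0775, 0.0525]
orientation: [-0.001, 1.573, -0.001]
wrist_force: [0.3, -0.9, 0.8]
opening: 0.066
```

```bash
python3 -c "
from fit import *
near('w14')
sc=read_camera('scene');cv2.imwrite('pics/scene3.png',sc);cv2.imwrite('pics/d2.png',cv2.resize(sc[155:250,200:300],None,fx=6,fy=6,interpolation=3))
for f in('scene0','scene2','scene3'):
    im=cv2.imread(f'pics/{f}.png');E,pr,pg,big=dial(im)
    B=big[...,0];G=big[...,1];R=big[...,2]
    sub=[]
    for m in (R-np.maximum(G,B)>60,G-np.maximum(R,B)>60):
        v,u=np.nonzero(m);sub.append(np.c_[u,v])
    (ex,ey),(a,b),t=E;t=np.radians(t);Q=np.array([[np.cos(t),np.sin(t)],[-np.sin(t),np.cos(t)]]);M=Q.T@np.diag([2/a,2/b])@Q
    dark=(big.max(2)<90);dark[:,:int(ex-60)]=0;dark[:,int(ex+60):]=0;dark[:int(ey-60)]=0;dark[int(ey+60):]=0
    hv,hu=np.nonzero(dark);h=np.array([hu.mean(),hv.mean()]);
    o=[]
    for p in sub:
        q=(p-h)@M.T;r=np.hypot(*q.T);an=np.degrees(np.arctan2(q[:,0],-q[:,1]));o.append((r,an))
    r,an=o[0];k=(r>.2)&(r<.8);nd=an[k&(an<60)&(an>-50)];rd=an[k&(an>60)&(an<110)];g=o[1][1]
    gm=g.mean();rm=rd.mean()
    print(f,'hub',h,'ell',np.round([ex,ey]),'needle',nd.mean().round(1),nd.std().round(1),'green',gm.round(1),'red',rm.round(1),'reading via green %.3f via red %.3f'%(1.59+np.radians(nd.mean()-gm),2.4+np.radians(nd.mean()-rm)))
"
```

```text
tool d [  51.8  -77.4 -485.4] turn about x 0.0 | tcp [0.4855 0.0775 0.0525] yaw 90.0 op 0.0660 F [ 0.3  -0.92  0.83]
0.92 4401 (510, 208) [134. 123. 121.] [0.4749 0.2075] rel [-0.0107  0.13  ]
0.72 1802 (159, 279) [255. 255. 255.] [ 0.528  -0.0337] rel [ 0.0425 -0.1112]
0.66 3884 (313, 222) [58. 53. 52.] [0.4845 0.0768] rel [-0.0011 -0.0007]
0.59 1433 (171, 382) [254. 254. 254.] [ 0.623  -0.0388] rel [ 0.1375 -0.1162]
scene0 hub [219.56113537 200.73799127] ell [231. 204.] needle -16.6 4.0 green 37.5 red 82.3 reading via green 0.647 via red 0.674
scene2 hub [219.78384279 200.34497817] ell [231. 204.] needle 4.6 4.4 green 37.5 red 82.5 reading via green 1.015 via red 1.041
scene3 hub [219.95106383 200.34042553] ell [264. 168.] needle 16.0 5.0 green 35.6 red 89.6 reading via green 1.248 via red 1.116
```

View pics/d2.png

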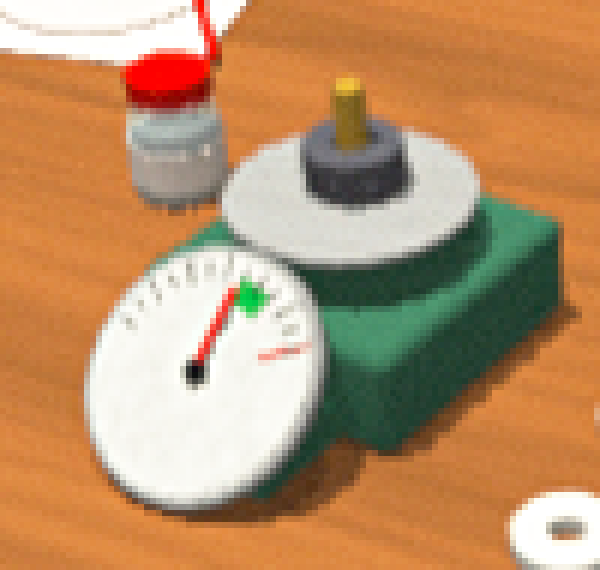

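```bash
cat >> fit.py <<'E'
def reading(im):
    E,*_=dial(cv2.imread('pics/scene0.png'));big=dial(im)[3];B,G,R=big[...,0],big[...,1],big[...,2]
    _,(a,b),t=E;t=np.radians(t);Q=np.array([[np.cos(t),np.sin(t)],[-np.sin(t),np.cos(t)]]);M=Q.T@np.diag([2/a,2/b])@Q
    h=np.array([219.7,200.5])
    def an(m):
        v,u=np.nonzero(m);q=(np.c_[u,v]-h)@M.T;r=np.hypot(*q.T);return r,np.degrees(np.arctan2(q[:,0],-q[:,1]))
    r,A=an(R-np.maximum(G,B)>60);k=(r>.2)&(r<.8);nd=np.median(A[k&(A<65)&(A>-50)])
    return 1.59+np.radians(nd-37.5), 2.4+np.radians(nd-82.4)
E
python3 -c "
from fit import *
for f in('scene0','scene2','scene3'): print(f,reading(cv2.imread(f'pics/{f}.png')))"
```

```text
scene0 (np.float64(0.6434376720984363), np.float64(0.669784837952982))
scene2 (np.float64(1.020927468051609), np.float64(1.0472746339061545))
scene3 (np.float64(1.3345392293690053), np.float64(1.360886395223551))
```

Two rings stand flat, with the needle at about 1.35, just below the green band. A third ring should bring it to about 1.70, so I'm gripping that one.

>>> arm_command --deltas '[[[30,-0.5,-1],0,-0.55],[[46,-0.5,-1],0,-0.55],[[50,-0.5,-1],0,-0.55],[[50,-0.5,-1],0,0.0],[[50,-0.5,-1],0,0.2]]'

```text
clock: 20.58
tcp_pos: [0.4857, 0.077, 0.0045]
orientation: [0.001, 1.57, -0.0]
wrist_force: [-1.3, -0.3, 2.9]
opening: 0.0474
```

>>> arm_command --deltas '[[[0,0,0],0,0.2],[[0,0,0],0,0.2],[[-5,0,0],0,0.2],[[-60,0,0],0,0.2],[[-120,0,0],0,0.2]]' --grip_force 30

```text
clock: 21.2
tcp_pos: [0.4849, 0.077, 0.1251]
orientation: [0.0, 1.572, -0.0]
wrist_force: [1.7, 0.2, -1.7]
opening: 0.0478
```

```bash
python3 - <<'E'
from fit import *
go(.518,-.1994,.18,90);im=read_camera('wrist');cv2.imwrite('pics/w15.png',im);c=cam('wrist')
print(bore(c,im,.002))
E
```

```text
tool d [ -54.9 -276.4   33.1] turn about x -0.0 | tcp [0.4849 0.077  0.1251] yaw 90.0 op 0.0478 F [ 1.73  0.16 -1.69]
(array([ 0.00019568, -0.00232843]), np.float64(59.48529027297194), np.float64(662.0))
```

>>> arm_command --deltas '[[[-45,-30,4],0,0.2],[[-55,-90,11],0,0.2],[[-55,-150,19],0,0.2],[[-55,-210,26],0,0.2],[[-55,-270,34],0,0.2]]'

```text
clock: 21.88
tcp_pos: [0.5193, -0.195, 0.1793]
orientation: [0.0, 1.57, -0.0]
wrist_force: [1.9, 0.4, -1.2]
opening: 0.0474
```

>>> arm_command --deltas '[[[0,-6.5,1.5],0,0.2],[[10,-6.5,1.5],0,0.2],[[20,-6.5,1.5],0,0.2],[[20,-6.5,1.5],0,0.2],[[20,-6.5,1.5],0,0.2]]'

```text
clock: 22.5
tcp_pos: [0.5209, -0.1989, 0.1587]
orientation: [-0.0, 1.571, 0.001]
wrist_force: [0.6, -0.2, -1.2]
opening: 0.0475
```

```bash
python3 - <<'E'
from fit import *
go(.520,-.1994,.14,90);im=read_camera('wrist');cv2.imwrite('pics/w16.png',im);c=cam('wrist')
print(bore(c,im,.004))
E
```

```text
tool d [18.7 -0.5 -0.9] turn about x 0.0 | tcp [ 0.5209 -0.1989  0.1587] yaw 90.0 op 0.0475 F [ 0.57 -0.2  -1.16]
(array([ 0.00031238, -0.00055877]), np.float64(184.39534025374854), np.float64(419.0))
```

>>> arm_command --deltas '[[[5,-0.4,-0.6],0,0.2],[[11,-0.4,-0.6],0,0.2],[[16,-0.4,-0.6],0,0.2],[[20,-0.4,-0.6],0,0.2],[[20,-0.4,-0.6],0,0.2]]'

```text
clock: 23.18
tcp_pos: [0.52, -0.1998, 0.1383]
orientation: [0.0, 1.571, -0.0]
wrist_force: [0.4, -0.4, -1.7]
opening: 0.0474
```

```bash
python3 - <<'E'
from fit import *
go(.520,-.1994,.12,90);im=read_camera('wrist');cv2.imwrite('pics/w17.png',im)
b=brass(im)
for v in range(205,285,4): print(v,''.join('#' if x else '.' for x in b[v,285:345]))
print(reading(read_camera('scene')))
E
```

```text
tool d [18.3  0.4 -0. ] turn about x -0.0 | tcp [ 0.52   -0.1998  0.1383] yaw 90.0 op 0.0474 F [ 0.41 -0.38 -1.66]
205 ............................................................
209 ............................................................
213 ............................................................
217 ............................................................
221 ............................................................
225 ............................................................
229 ............................................................
233 ............................................................
237 ............................................................
241 ............................................................
245 ....................#####################...................
249 .................############################...............
253 .................#############################..............
257 .................#############################..............
261 ...................#########################................
265 ......................###################...................
269 ............................................................
273 ............................................................
277 ............................................................
281 ............................................................
(np.float64(1.3354847454894694), np.float64(1.3618319113440152))
```

>>> arm_command --deltas '[[[5,0.4,0],0,0.2],[[11,0.4,0],0,0.2],[[16,0.4,0],0,0.2],[[20,0.4,0],0,0.2],[[20,0.4,0],0,0.2]]'

```text
clock: 23.9
tcp_pos: [0.52, -0.1995, 0.1183]
orientation: [0.0, 1.571, -0.0]
wrist_force: [0.0, -0.3, -1.4]
opening: 0.0475
```

>>> arm_command --deltas '[[[2,0,0],0,0.2],[[4,0,0],0,0.2],[[5.5,0,0],0,0.2],[[5.5,0,0],0,0.2]]'

```text
clock: 24.4
tcp_pos: [0.5202, -0.1995, 0.113]
orientation: [0.0, 1.571, -0.0]
wrist_force: [0.6, -0.8, -0.7]
opening: 0.0473
```

```bash
python3 - <<'E'
from fit import *
go(.520,-.1994,.11,90);print(reading(read_camera('scene')))
E
```

```text
tool d [ 3.   0.1 -0.2] turn about x -0.0 | tcp [ 0.5202 -0.1995  0.113 ] yaw 90.0 op 0.0473 F [ 0.57 -0.8  -0.7 ]
(np.float64(1.5018263475847091), np.float64(1.528173513439255))
```

>>> arm_command --deltas '[[[2,0,0],0,0.2],[[3,0,0],0,0.1],[[3,0,0],0,-0.1],[[3,0,0],0,-0.3],[[3,0,0],0,-0.5]]'

```text
clock: 25.08
tcp_pos: [0.5202, -0.1995, 0.1102]
orientation: [0.0, 1.571, -0.0]
wrist_force: [1.0, 0.1, -1.5]
opening: 0.0642
```

>>> arm_command --deltas '[[[0,0,0],0,-0.5],[[-30,0,0],0,-0.5],[[-80,0,0],0,-0.5],[[-80,60,0],0,-0.5],[[-80,120,0],0,-0.5]]'

```text
clock: 25.7
tcp_pos: [0.5203, -0.0784, 0.1907]
orientation: [0.002, 1.569, -0.002]
wrist_force: [0.2, 0.2, 0.4]
opening: 0.064
```

>>> arm_command --deltas '[[[0,60,0],0,-0.5],[[0,90,0],0,-0.5],[[0,90,0],0,-0.5],[[0,90,0],0,-0.5]]'

```text
clock: 26.2
tcp_pos: [0.5203, 0.0097, 0.1901]
orientation: [0.0, 1.571, -0.001]
wrist_force: [-0.3, -0.3, 0.0]
opening: 0.0638
```

```bash
python3 - <<'E'
from fit import *
s=st();print(s['clock'],s['tcp_pos'],s['wrist_force'])
sc=read_camera('scene');print(reading(sc));cv2.imwrite('pics/end.png',cv2.resize(sc[150:310,190:450],None,fx=3,fy=3,interpolation=3))
E
```

```text
26.2 [0.52026124 0.00968531 0.19012714] [-0.34675099 -0.26259492  0.01132613]
(np.float64(1.6838756648288036), np.float64(1.7102228306833493))
```

View pics/end.png

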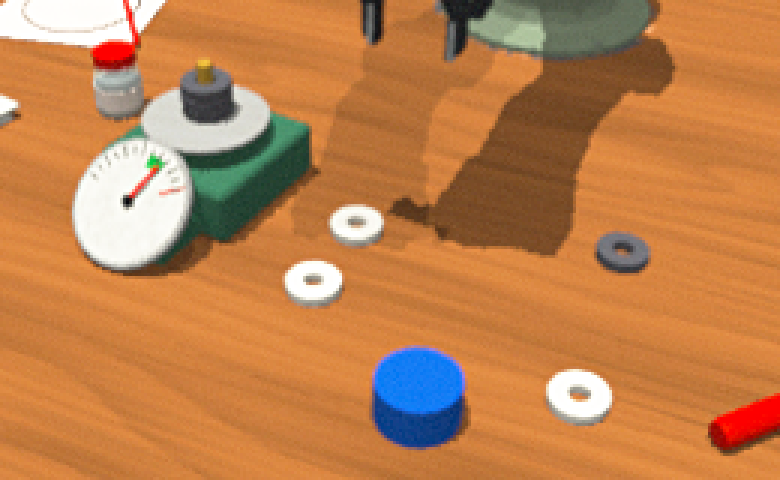

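Three dark rings are stacked flat on the spindle and the needle is inside the green band, at about 1.70. The fourth dark ring lies flat on the table, the bystanders look undisturbed and the robot is clear, so I'm handing in.

```bash
python3 -c "
from h import *
print(workorder.hand_in());print(st()['clock'])"
```

```text
the job is handed in; nothing more can be done
None
the job is handed in; nothing more can be done
```

I put three dark steel rings on the spindle one at a time, lowering each until it touched before letting go. The fourth dark ring and the three white look-alikes stayed on the table, and I handed in at about 26 s of the 72 s allowed.

- **Needle:** my readings from the scene camera went 0.66 → 1.03 → 1.35 → about 1.70, which is inside the green band (1.38–1.80). Two rings would have left it just below the band, so I added the third. No reading came near the red mark.
- **Final picture:** the three rings are stacked flat on the pan. The jar, tin and the visible part of the screwdriver look where they were; I judged this by eye and did not measure it. The gripper was clear of everything, with the wrist force near zero.
- **Disagreements:**
    - The wrist camera was about 3–4 mm off along x from the scene and side cameras.
    - My first spindle fit was off because I had not modelled the collar at its foot. The first ring touched the spindle's edge at about 1.5 N, and I moved it 1 mm before it slid on; rings two and three went on without touching it.
    - One automatic dial fit failed, on the picture with two rings on. I repeated it with a fixed dial outline.

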